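# Start the stirrer with a push-to-turn selector

### The arm

A 7-joint arm with a two-finger parallel gripper is mounted at the origin on the work surface. World frame = base frame: x ahead of the robot, y to its left, z up, the work surface at z = 0. Lengths are in m, angles in rad, forces in N, time in s.
With the tool pointing down it reaches from about 0.4 to 0.85 m from the base axis. Payload 10.4 kg.
Tool frame: the origin (TCP) lies midway between the tips of the shut fingers; the grasp point (between the pads) lies 19 mm behind it; z points along the fingers, y is the line along which they close (so a half turn about z gives the same grasp; the last joint's range is limited). The gripper opens to 87 mm and grips with 3 to 60 N. Pads are 19 mm wide; open, the fingers measure 117 mm over their backs; the gripper's body (75 mm by 190 mm) begins 51 mm behind the grasp point.
Start: joints at [-1.193, 0.332, -0.065, 1.46, 0.022, 1.35, -0.088], TCP at [0.244, 0.575, 0.223] pointing down, gripper open.
Joint ranges: [-2.6, 2.6], [-0.5, 2.12], [-1.47, 1.34], [0.16, 2.42], [-1.27, 4.41], [0.06, 2.06], [-2.6, 2.6]. Speed limits (rad/s): [2.22, 2.22, 2.79, 2.79, 3.14, 3.14, 3.14].

### API

Orientations are given as a unit quaternion [x, y, z, w].
In Python, from bench import r gives the robot as it stands.
- The arm moves only by the tool arm_command, never from a script. Its arguments are lists of equal length, an entry for each row: "xyz": the shift along the world's x, y, z in m, a list of three; "rot": the turn, a rotation vector about the world's x, y, z in rad, a list of three. In form: {"xyz": [[tx, ty, tz], ...], "rot": [[ax, ay, az], ...]}. A call has 1 to 20 rows; each row is the pose to reach, as a shift and turn from the pose commanded when the call began; what a row does not reach only later rows make up. A row lasts 1/12 s, in which the tool goes at most 41.7 mm and 7.16 degrees, less where a joint would pass 70% of its speed; a pose out of reach is approached as far as the arm can. A call with a gripper value outside its range is refused whole. "grip" is the opening, from 0 (shut) to 1 (fully open), set as the call begins (left out, the last holds). The fingers move at their own pace and stop on an object; "squeeze" is the grip in N (left out, the last holds). Time passes only in rows, so rows that repeat a pose let the fingers close. It gives the time, the measured TCP pose, the force, the opening and the grip force at its end, in the units of the state.
- r.read_state(): the state, without advancing time (a new reading comes with each control period).
- r.camera(name): name is "scene" or "side" or "wrist"; returns the picture (384x512x3 uint8, red, green, blue); there is no depth.
- r.camera_model(name): a dict with "fx", "fy", "cx", "cy" (pixels), "T" (4x4, takes a point from camera to world coordinates). Camera axes: x right, y up, looking along -z (the intrinsics and any distortion apply to the point x, -y, -z); pixel columns grow to the right and rows downward; lengths in m; the calibration is good to about 2 mm. A picture is of the moment at which its call begins: read the wrist's pose just before it. camera_model takes no time and is no camera call; for the wrist camera it gives the pose at the moment of the call.
- r.close_job(): hands the job in; it is judged then, once.
Trained networks look in the newest picture that a camera, given by its name, has taken for a name from the list of things; names that differ only in an ending like _2 or _b are one class to them, and where a whole thing is asked for, a point or a joint stands for the part that bears it (a point fixed in the world has none). Each returns a list of dicts, best first, with "conf" (0 to 1); they miss things now and then, are a little off and sometimes report something else, mostly with a low value. They report only what shows in the picture. A call takes as long as a camera call. They do not tell look-alikes from the thing itself.
- r.look_for(label, camera): "at" ([x, y, z] in m, in the coordinates of the camera as it stood for that picture, good to about 4 mm: the middle of the surface that is visible of it).
- r.spot_point(label, camera): "at" ([x, y, z] in m, in the coordinates of the camera as it stood for that picture, good to about 4 mm: a listed point, or the origin of a listed thing).
The state is a dict: "time": time; "joint_positions": joint angles; "joint_vel": joint speeds; "joint_torque": joint torques, N m; "ee_pos": TCP position; "eef_rot": TCP orientation; "ft_force": force on the tool from outside, world axes, zero at the start; "torque": the same for the moment, N m; "width": finger opening in m; "grip_force": force on a finger pad.
Only numpy, scipy, OpenCV 4.12 (cv2) and the standard library are available. Lean on these libraries where they do the work, as an engineer would, in place of code of your own. Each camera call takes 0.05 s, during which the arm holds its last target. There are 200 camera calls.

### The job

The milk sample in the blue-capped bottle must be stirred: on the stirrer that carries this bottle, push the selector knob in and, keeping it pushed, turn it clockwise by one position, from the white dot to the green dot, then let go so that it springs back up there. Leave the other stirrer's knob as it is, and do not knock over either bottle.

Things in the scene. Friction and masses are not known exactly. Their poses are not given: they have to be found in the camera images.
- blue_stirrer: Stirrer that carries the blue-capped bottle, fixed to the bench: white box 230 mm along its y, 150 mm along x, 65 mm high; origin at the centre of its underside, z up. Bottle on a round plate at y +55 mm; knob axis at y -62 mm on a dark panel. Panel dots round the knob: white = off, green = slow, orange = fast, each 60 degrees clockwise (from above) from the last; green lies on the +x side.
- blue_knob (a point): Its selector knob: white upright round grip, 40 mm across, 32 mm high, on a black flange 56 mm across and 8 mm thick whose underside is 10 mm above the panel. Point on the vertical turning axis, 10 mm below the grip's top, 22 mm above the flange's top, 105 mm above the bench. Moves with the knob: z up, x towards the pointer, a black line on the grip's top and side.
- blue_turn (a joint): Turn of that knob, rad, growing clockwise from above: 0 white dot (it starts within 0.12 of it), 1.047 green, 2.094 orange. When up it has 0.2 rad of play either side of each position and is else locked; pushed in 6 mm or more it turns freely (0.03 N m). Let go within 0.2 rad of a position it springs up; between positions it stays down.
- blue_push (a joint): How far that knob is pushed in, m: 0 up, 0.008 fully in (a hard stop). A spring resists with about 4 N at the start and 10 N fully in, and lifts the knob again.
- blue_bottle_mid (a point): Loose closed bottle with a blue cap, cream-white body, 56 mm across and 100 mm high, on the plate of the stirrer to be started, between four short steel pins; the point is its centre, half-way up, 121 mm above the bench and 117 mm from the knob's axis.
- red_bottle_mid (a point): The same kind of bottle with a red cap, on the other stirrer; the point is its centre.
- red_turn (a joint): Turn of the other stirrer's knob, which is of the same make, rad as for blue_turn; it starts at its green dot and is to be left there.
Not all that is in view belongs to the job. What is shaped like the part that bears blue_bottle_mid but purple is not meant.

How it is judged:
On the way:
1. the blue bottle's stirrer knob is pushed in while it is turned between the white and the green dot (value of joint blue_push above 0.004 m and value of joint blue_turn between 0.4 and 1.3 rad), for 0.05 s.
At the end, for the whole second after the job is handed in: The knob of the stirrer with the blue-capped bottle points to the green dot (within 15 degrees) and has sprung back up (within 2 mm); the other stirrer's knob still points to its green dot (within 15 degrees); both bottles stand upright (within 14 degrees) (value of joint blue_turn between 0.78 and 1.31 rad and value of joint blue_push below 0.002 m and value of joint red_turn between 0.78 and 1.31 rad and angle between each of blue_bottle_mid, red_bottle_mid's own z axis and vertical below 0.25 rad); the robot touches nothing.
It fails at once if the knob is forced round without being pushed in (value of joint blue_turn between 0.4 and 0.65 rad and value of joint blue_push below 0.003 m).
It fails at once if the other stirrer's knob is turned away from its position (value of joint red_turn below 0.7 rad or value of joint red_turn above 1.4 rad).
It fails at once if a bottle is knocked over (angle between any of blue_bottle_mid, red_bottle_mid's own z axis and vertical above 0.6 rad).
It also fails if it takes over 35 s, if anything falls off the work surface, if the arm or the gripper's body presses on something with over 40 N, if the wrist force passes 120 N, or if a joint passes its speed limit or range.

## Working session

There is one attempt and no reset: what is moved stays moved. The work goes in short steps, Python scripts to look and compute and a tool call to move; the robot and the scene stay as the last step left them, time stands still between calls to the robot, and variables do not carry over. Pictures are saved under pics/ and viewed, at most 10 in all, crops included, and the job is handed in when it is done.

Besides the shell and the picture viewer there is one more tool, called after "Call:" as name(argument=value, ...) on one line, values as JSON. arm_command: Moves the arm, as the interface text tells. Its arguments: {"type":"object","properties":{"xyz":{"type":"array"},"rot":{"type":"array"},"grip":{"type":"number"},"squeeze":{"type":"number"}},"required":["xyz","rot"]}

```bash
mkdir -p pics
cat > h.py <<'E'
import numpy as np,cv2
from bench import r
def W(cam,p):
    T=np.array(r.camera_model(cam)["T"]); return (T@np.r_[p,1])[:3]
def px(cam,p):
    m=r.camera_model(cam); q=np.linalg.inv(np.array(m["T"]))@np.r_[p,1]
    return np.array([m["cx"]+m["fx"]*q[0]/-q[2], m["cy"]+m["fy"]*-q[1]/-q[2]])
def ray(cam,uv,z):
    m=r.camera_model(cam);T=np.array(m["T"])
    d=T[:3,:3]@np.array([(uv[0]-m["cx"])/m["fx"],-(uv[1]-m["cy"])/m["fy"],-1]);o=T[:3,3]
    return o+d*(z-o[2])/d[2]
def spots(cam,names):
    for n in names:
        for d in r.spot_point(n,cam)[:4]:
            w=W(cam,d["at"]); print(cam,n,round(d["conf"],2),w.round(4),px(cam,w).round())
E
python3 - <<'E'
from h import *
ims=[]
for c in ("scene","side"):
    im=r.camera(c); cv2.imwrite(f"pics/{c}0.png",im[...,::-1])
    spots(c,["blue_knob","blue_bottle_mid","red_bottle_mid","blue_stirrer"])
    print({k:v for k,v in r.camera_model(c).items() if k!="T"})
s=r.read_state();print(s["time"],s["ee_pos"],s["eef_rot"])
E
```

```text
scene blue_knob 0.98 [0.5179 0.1046 0.107 ] [277. 162.]
scene blue_bottle_mid 0.85 [0.5424 0.2177 0.1198] [326. 150.]
scene blue_bottle_mid 0.82 [0.6911 0.3519 0.0491] [408. 195.]
scene red_bottle_mid 0.94 [ 0.5534 -0.1368  0.1232] [177. 201.]
scene blue_stirrer 0.78 [ 0.5323  0.1633 -0.0012] [299. 192.]
{'fx': 417.9059672370907, 'fy': 417.9059672370907, 'cx': 263.18129708761455, 'cy': 186.49615758892685}
side blue_knob 0.93 [0.5139 0.1042 0.105 ] [213. 196.]
side blue_bottle_mid 0.95 [0.5464 0.2175 0.1215] [201. 166.]
side blue_bottle_mid 0.82 [0.6908 0.358  0.0506] [218. 150.]
side red_bottle_mid 0.56 [ 0.5491 -0.1321  0.1169] [285. 239.]
side blue_stirrer 0.76 [0.5303 0.1665 0.0022] [208. 212.]
{'fx': 419.3025035481659, 'fy': 419.3025035481659, 'cx': 255.10564717371022, 'cy': 190.95446026905057}
0.5 [0.24384732 0.57545243 0.2225362 ] [ 1.99064927e-01  9.79986303e-01 -9.54977635e-06  2.05049677e-06]
```

View pics/scene0.png

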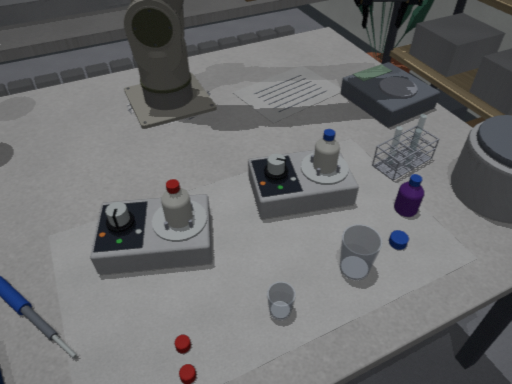

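View pics/side0.png

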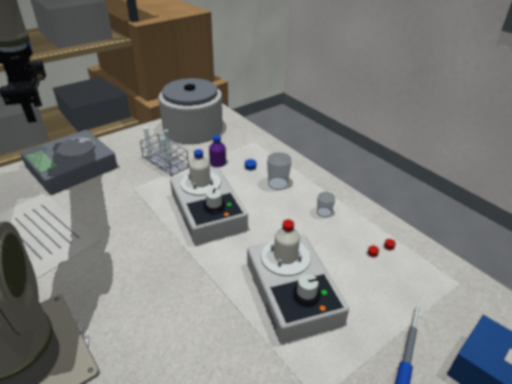

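Both pictures agree: the blue stirrer's knob is at about (276,165) in scene and (213,198) in side, with its bottle at (326,150). The purple bottle is a decoy. The red stirrer is well clear. I'll move above the knob with the closing line about 30° off the stirrer's x axis, so the gripper body stays clear of the bottle.

Call:
arm_command(xyz=[[0.014,-0.024,0.02],[0.034,-0.06,0.035],[0.055,-0.095,0.035],[0.075,-0.13,0.035],[0.095,-0.165,0.035],[0.115,-0.2,0.035],[0.135,-0.235,0.035],[0.155,-0.27,0.035],[0.175,-0.305,0.035],[0.195,-0.34,0.035],[0.215,-0.375,0.035],[0.235,-0.41,0.035],[0.255,-0.445,0.035],[0.272,-0.471,0.035],[0.272,-0.471,0.035],[0.272,-0.471,0.035],[0.272,-0.471,0.035]], rot=[[0,0,-0.05],[0,0,-0.11],[0,0,-0.18],[0,0,-0.25],[0,0,-0.32],[0,0,-0.39],[0,0,-0.46],[0,0,-0.53],[0,0,-0.6],[0,0,-0.67],[0,0,-0.74],[0,0,-0.81],[0,0,-0.86],[0,0,-0.89],[0,0,-0.89],[0,0,-0.89],[0,0,-0.89]], grip=1)

```text
time: 1.92
ee_pos: [0.5156, 0.1051, 0.2575]
eef_rot: [0.601, 0.799, 0.0, -0.0]
ft_force: [0.5, 0.0, -0.2]
width: 0.0868
grip_force: 0.0
```

Run:
```python
from h import *
s=r.read_state();print(s["time"],s["ee_pos"],s["eef_rot"],s["joint_positions"])
im=r.camera("wrist"); cv2.imwrite("pics/w1.png",im[...,::-1])
spots("wrist",["blue_knob","blue_bottle_mid","blue_stirrer"])
```

```text
1.9167 [0.51558306 0.10512109 0.25750327] [ 6.01234106e-01  7.99072902e-01  8.04263558e-05 -2.01852054e-04] [-0.65824512  0.08817388  0.39796639  1.68777323 -0.03523985  1.3727467
  0.02598027]
wrist blue_knob 0.87 [0.5178 0.105  0.1048] [259. 178.]
wrist blue_bottle_mid 0.9 [0.5437 0.2173 0.1161] [312.  88.]
wrist blue_bottle_mid 0.57 [0.6884 0.3559 0.048 ] [450.  13.]
wrist blue_bottle_mid 0.47 [5.318e-01 1.695e-01 4.000e-04] [279. 125.]
wrist blue_stirrer 0.74 [0.5339 0.1661 0.0025] [280. 128.]
```

View pics/w1.png

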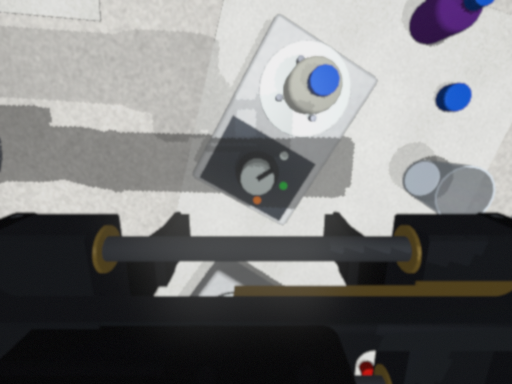

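The wrist picture shows the knob top at about (257,177), with its pointer towards the white dot at (284,156). Green is at (283,186) and the bottle is at the upper right, clear of the closing line.

Run:
```python
from h import *
g=cv2.cvtColor(cv2.imread("pics/w1.png"),cv2.COLOR_BGR2HSV)
m=((g[...,2]>105)&(g[...,1]<60)).astype(np.uint8)
w=np.zeros_like(m); cv2.circle(w,(258,177),23,1,-1); ys,xs=np.nonzero(m&w)
c=cv2.minEnclosingCircle(np.c_[xs,ys].astype(np.float32)); print(c, ray("wrist",c[0],.113), ray("wrist",(257,177),.115))
print([ray("wrist",p,.066).round(4) for p in ((284,156),(283,186),(257,200))])
```

```text
((256.95745849609375, 178.13121032714844), 16.901073455810547) [0.51535805 0.10560762 0.113     ] [0.51489948 0.10735689 0.115     ]
[array([0.5444, 0.134 , 0.066 ]), array([0.5555, 0.0946, 0.066 ]), array([0.5271, 0.0655, 0.066 ])]
```

Call:
arm_command(xyz=[[0,0,-0.025],[0,0,-0.055],[0,0,-0.085],[0,0,-0.11],[0,0,-0.13],[0,0,-0.145],[0,0,-0.157],[0,0,-0.165],[0,0,-0.168],[0,0,-0.168],[0,0,-0.168]], rot=[[0,0,0],[0,0,0],[0,0,0],[0,0,0],[0,0,0],[0,0,0],[0,0,0],[0,0,0],[0,0,0],[0,0,0],[0,0,0]], grip=1)

```text
time: 3.03
ee_pos: [0.5163, 0.1047, 0.0903]
eef_rot: [0.601, 0.799, 0.001, 0.0]
ft_force: [0.7, -0.1, 0.3]
width: 0.0866
grip_force: 0.0
```

Call:
arm_command(xyz=[[0,0,0],[0,0,0],[0,0,0],[0,0,0],[0,0,0],[0,0,0],[0,0,0],[0,0,0],[0,0,0],[0,0,0]], rot=[[0,0,0],[0,0,0],[0,0,0],[0,0,0],[0,0,0],[0,0,0],[0,0,0],[0,0,0],[0,0,0],[0,0,0]], grip=0.3, squeeze=35)

```text
time: 3.87
ee_pos: [0.5162, 0.1046, 0.0897]
eef_rot: [0.601, 0.799, 0.0, 0.0]
ft_force: [2.9, 0.7, -2.0]
width: 0.0396
grip_force: 35.0
```

Gripped at 40 mm. Now push in.

Call:
arm_command(xyz=[[0,0,-0.002],[0,0,-0.004],[0,0,-0.006],[0,0,-0.008],[0,0,-0.008],[0,0,-0.008],[0,0,-0.008]], rot=[[0,0,0],[0,0,0],[0,0,0],[0,0,0],[0,0,0],[0,0,0],[0,0,0]])

```text
time: 4.45
ee_pos: [0.5162, 0.1046, 0.0822]
eef_rot: [0.602, 0.799, 0.0, 0.0]
ft_force: [-1.0, -0.0, 8.5]
width: 0.0393
grip_force: 35.0
```

Call:
arm_command(xyz=[[0,0,-0.001],[0,0,-0.0015],[0,0,-0.0015],[0,0,-0.0015]], rot=[[0,0,0],[0,0,0],[0,0,0],[0,0,0]])

```text
time: 4.78
ee_pos: [0.5163, 0.1046, 0.0815]
eef_rot: [0.602, 0.799, 0.001, 0.0]
ft_force: [-4.8, -0.6, 17.7]
width: 0.0391
grip_force: 35.0
```

It's at the hard stop. Turn clockwise 60°.

Call:
arm_command(xyz=[[0,0,0],[0,0,0],[0,0,0],[0,0,0],[0,0,0],[0,0,0],[0,0,0],[0,0,0],[0,0,0],[0,0,0],[0,0,0],[0,0,0],[0,0,0],[0,0,0],[0,0,0],[0,0,0]], rot=[[0,0,-0.04],[0,0,-0.12],[0,0,-0.2],[0,0,-0.28],[0,0,-0.36],[0,0,-0.44],[0,0,-0.52],[0,0,-0.6],[0,0,-0.68],[0,0,-0.76],[0,0,-0.84],[0,0,-0.92],[0,0,-1.0],[0,0,-1.05],[0,0,-1.05],[0,0,-1.05]])

```text
time: 6.12
ee_pos: [0.5163, 0.1047, 0.0815]
eef_rot: [0.921, 0.39, 0.001, -0.0]
ft_force: [-5.3, -0.5, 18.3]
width: 0.0391
grip_force: 35.0
```

Run:
```python
from h import *
s=r.read_state();print(s["torque"],s["joint_positions"])
a=r.camera("scene")[90:240,200:400]; b=r.camera("side")[120:270,140:340]
cv2.imwrite("pics/t.png",cv2.resize(np.hstack([a,b])[...,::-1],None,fx=2,fy=2,interpolation=2))
```

```text
[-0.25443375  1.42140958 -0.04145052] [-0.75837345  0.26547479  0.53793532  1.90862719 -0.1605325   1.00844675
 -0.92053983]
```

View pics/t.png

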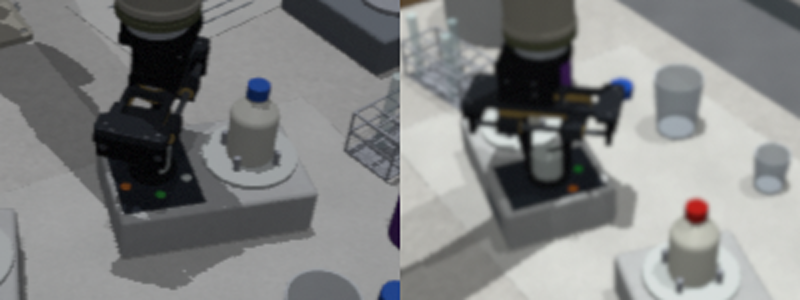

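The picture shows the gripper still clamped on the knob and the bottle upright and clear. The axial moment is only 0.04 N m, so the knob turned freely. Now ease up with the spring, open and rise.

Call:
arm_command(xyz=[[0,0,0.002],[0,0,0.004],[0,0,0.006],[0,0,0.008],[0,0,0.008],[0,0,0.008]], rot=[[0,0,0],[0,0,0],[0,0,0],[0,0,0],[0,0,0],[0,0,0]])

```text
time: 6.72
ee_pos: [0.5162, 0.1046, 0.0884]
eef_rot: [0.921, 0.39, 0.0, -0.0]
ft_force: [1.6, 0.4, 4.4]
width: 0.0394
grip_force: 35.0
```

Call:
arm_command(xyz=[[0,0,0],[0,0,0],[0,0,0],[0,0,0],[0,0,0],[0,0,0],[0,0,0],[0,0,0],[0,0,0],[0,0,0.02],[0,0,0.05],[0,0,0.08],[0,0,0.11],[0,0,0.14],[0,0,0.165],[0,0,0.17],[0,0,0.17],[0,0,0.17]], rot=[[0,0,0],[0,0,0],[0,0,0],[0,0,0],[0,0,0],[0,0,0],[0,0,0],[0,0,0],[0,0,0],[0,0,0],[0,0,0],[0,0,0],[0,0,0],[0,0,0],[0,0,0],[0,0,0],[0,0,0],[0,0,0]], grip=1)

```text
time: 8.22
ee_pos: [0.5156, 0.1045, 0.2574]
eef_rot: [0.921, 0.39, -0.0, -0.0]
ft_force: [-0.9, 0.0, -0.8]
width: 0.0868
grip_force: 0.0
```

Run:
```python
from h import *
im=r.camera("wrist"); cv2.imwrite("pics/w2.png",im[...,::-1])
c=r.camera("scene"); cv2.imwrite("pics/s2.png",c[...,::-1])
spots("wrist",["blue_knob"]);spots("scene",["blue_knob"])
```

```text
wrist blue_knob 0.77 [0.5191 0.1066 0.1034] [258. 172.]
scene blue_knob 0.67 [0.5163 0.1035 0.107 ] [276. 162.]
```

View pics/w2.png

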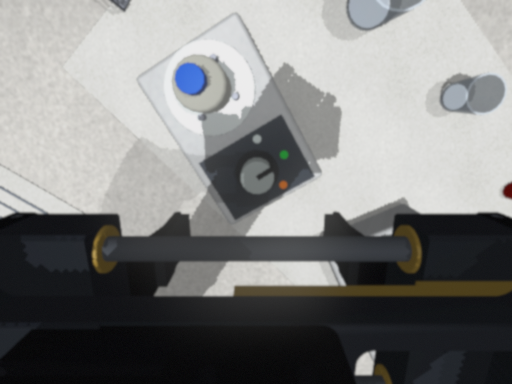

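View pics/s2.png

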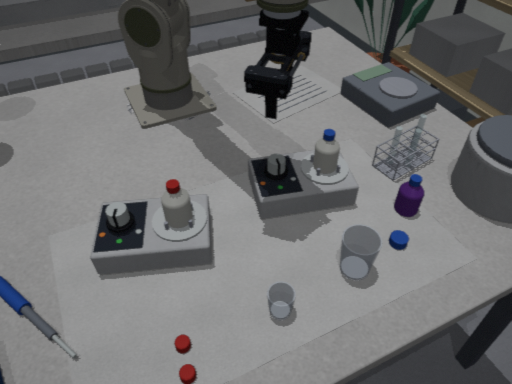

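The pointer now aims at the green dot: it lies about 27–30° above the image's x axis, the same as green seen from the knob axis. The knob's height is back up at about 0.105 m. Both bottles stand and the red stirrer is untouched.

```bash
python3 -c "
from bench import r
print(r.close_job())"
```

```text
the job is handed in; nothing more can be done
None
```

I pushed in the blue-capped bottle's stirrer knob, turned it clockwise to the green dot and released it; the final pictures show it there and sprung back up, with both bottles upright and the other stirrer untouched. The job is handed in, though no verdict came back.

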